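# Lower the jolley arm into its mould

### The job

Lower the raised arm of the jolley (the bench machine with the white plaster mould on its wheel) for a dry check of its profile: with the fingertips press the red thumb latch on the handle to free the ratchet and, keeping it pressed, push the arm down past the teeth under control, without letting it slam, until it rests fully down on its stop. Then let go so that the latch springs back, and leave the arm down. Do not grip or raise the arm, and leave the mould, pots and tools where they are.

Things in the scene. Friction and masses are not known exactly. Their poses are not given: they have to be found in the camera images.
- jolley: bench jolley, fixed to the table: blue bed 420 x 300 mm (x -135 to +285 mm, y -150 to +150), top 22 mm up; wheel head 200 mm across, top 50 mm up. Origin: on the wheel axis at table height. x is level, from the handle end to the pivot fork; z up; the arm swings in the plane y = 0. A grey drive box (110 x 75 mm, 98 mm up with its dial) stands on the bed at x +125, y +105 mm
- pivot (a point): axis of the arm's hinge, in the middle of the blue fork: x +210, y 0, z +135 mm in the jolley's frame. The hinge axis is the jolley's y axis. The fork's top is 163 mm above the table; beside it at y -25 mm stands the toothed steel quadrant, within 110 mm of the pivot
- swing (a joint): angle of the arm, rad: 0 = level, fully down on its stop; grows as the handle rises (starts 0.31 to 0.46). Aluminium bar 22 mm square, handle end towards the jolley's -x, counterweight behind the pivot. It stays where it is left and takes about 6 N at the handle to move, more if fast. A pawl in the quadrant's teeth (0.07 rad apart) blocks it from going down unless the latch is pressed
- latch (a joint): red thumb latch on the arm, rad: 0 = released, 0.20 = fully pressed (its end stop); from 0.13 the pawl is clear of the teeth. Sprung: starts to move at 2.6 N on the pad, fully pressed at about 4.5 N; pushing on then moves the arm. If let go it springs back and the pawl catches the next tooth. Stands at 0 to 0.12 at the start, as the pawl may ride on a tooth
- latch_pin (a point): pin about which the latch turns, parallel to the hinge axis: 285 mm from the pivot along the arm and 22 mm above the arm's centre line (the line through the pivot). Pressing turns the pad end down. A crank and rod stand up to 62 mm above the centre line here
- latch_pad (a point): centre of the top face of the latch's red pad, above the grip; pad 42 mm along the arm, 34 mm across. Released: 355 mm from the pivot along the arm, 41 mm above its centre line, face parallel to the arm. Fully pressed: 357 mm along, 27 mm above, sloping 0.20 rad down to the handle's end. At most 330 mm above the table when raised, 162 mm when down and pressed
- grip_end (a point): far end of the black round grip under the pad, on the arm's centre line 421 mm from the pivot; the grip is 26 mm thick and 106 mm long
- profile (a point): lowest point of the brass profile blade (4 mm thick) under the arm, 226 mm from the pivot along the arm and 60 mm below its centre line; it swings down into the mould without touching it
- mould: white plaster bowl mould, 176 mm across the rim, 58 mm high, loose on the wheel head; origin: centre of its underside, z up. To be left in place
- cup_a: light clay cup, 90 mm across, 66 mm high, on the table; origin: centre of its underside. Leave alone
- cup_b: darker clay cup, 80 mm across, 78 mm high, on the table; origin: centre of its underside. Leave alone
- jar: teal glaze jar with white cap, 70 mm across, 95 mm high, on the table; origin: centre of its underside. Leave alone
- rib: wooden potter's rib, 90 x 42 x 6 mm, lying on the corner of the jolley's bed below the handle; origin on its underside. Leave alone
- needle_tool: needle tool with wooden handle, 180 mm long, 12 mm thick, lying on the green cutting mat; origin on its underside. Leave alone
- wood_knife: wooden modelling knife, 190 x 16 x 8 mm, lying on the green cutting mat; origin: centre of its underside. Leave alone
There are look-alikes about, which are no part of the job. Of the things that look like the mould, the smallest one is meant.

How it is judged:
On the way, in this order (a step that is already met when the one before it is completed fails the run):
1. the latch is pressed and the pawl is clear of the teeth while the arm is still raised (value of joint latch above 0.14 rad and value of joint swing above 0.26 rad and contact force between the fingers and latch above 1 N), for 0.1 s.
2. the arm has been pushed fully down on its stop (value of joint swing below 0.03 rad and contact force between the fingers and latch above 1 N), for 0.1 s.
At the end, for the whole second after the job is handed in: The arm rests on its stop (within 0.03 rad of fully down) and is still, the latch is released (below 0.08 rad), the mould is flat on the wheel within 8 mm of where it stood, and the cups, jar, rib and tools are within 20 mm of where they were (value of joint swing below 0.03 rad and velocity of joint swing between -0.03 and 0.03 rad/s and value of joint latch below 0.08 rad and distance of mould from where it was at the start of the episode below 0.008 m and distance of each of cup_a, cup_b, jar, rib, needle_tool, wood_knife from where it was at the start of the episode below 0.02 m and angle between mould's own z axis and vertical below 0.05 rad and linear speed of mould below 0.01 m/s); the robot touches nothing.
It fails at once if the arm slams down (faster than 1.5 rad/s) (velocity of joint swing below -1.5 rad/s).
It fails at once if the arm is raised instead of lowered (rising faster than 0.15 rad/s, or above 0.50 rad) (velocity of joint swing above 0.15 rad/s or value of joint swing above 0.5 rad).
It fails at once if the latch, the handle or the bar is taken between the fingers ((distance between the grasp point and latch_pad below 0.03 m and z of the grasp point in the frame of latch_pad below 0.006 m) or (x of the grasp point in the frame of grip_end between -0.01 and 0.4 m and y of the grasp point in the frame of grip_end between -0.012 and 0.012 m and z of the grasp point in the frame of grip_end between -0.012 and 0.012 m)).
It fails at once if the mould is shifted more than 8 mm or lifted (distance of mould from where it was at the start of the episode above 0.008 m).
It fails at once if a cup, the jar, the rib or a tool is moved more than 20 mm or lifted (distance of any of cup_a, cup_b, jar, rib, needle_tool, wood_knife from where it was at the start of the episode above 0.02 m).
It also fails if it takes over 35 s, if anything falls off the work surface, if the arm or the gripper's body presses on something with over 40 N, if the wrist force passes 120 N, or if a joint passes its speed limit or range.

### The arm

A 6-joint arm with a two-finger parallel gripper is mounted at the origin on the work surface. World frame = base frame: x ahead of the robot, y to its left, z up, the work surface at z = 0. Lengths are in m, angles in rad, forces in N, time in s.
With the tool pointing down it reaches from about 0.25 to 0.725 m from the base axis. Payload 4 kg.
Tool frame: the origin (TCP) lies at the very end of the fingers, on their centre line; the grasp point (between the pads) lies 19 mm behind it; y points along the fingers, z is the direction in which the jaws open and shut, and the axes are right-handed (so a half turn about y gives the same grasp; the last joint's range is limited). The gripper opens to 85 mm and grips with 20 to 120 N. Pads are 22 mm wide; open, the fingers measure 114 mm over their backs; the gripper's body (76 mm by 85 mm) begins 54 mm behind the grasp point. The pads swing forward as they close: fully open they stand 13 mm farther back than shut.
Start: joints at [0, 0.241, 0.005, 1.335, 0, 1.571], TCP at [0.5, -0, 0.231] pointing down, gripper open.
Joint ranges: [-2.72, 2.72], [-1.05, 1.87], [-1.09, 1.28], [-1.99, 2.15], [-1.42, 1.44], [-3.14, 3.14]. Speed limits (rad/s): [2.79, 2.79, 3.14, 3.14, 3.14, 3.14].

### API

Orientations are given as a unit quaternion [x, y, z, w].
In Python, from workcell import bot gives the robot as it stands. The module is installed in compiled form; this text tells all that it offers.
- The arm moves only by the tool move_arm, never from a script. Its argument "increments" is a list of rows, each an object with "grip": the closure, from 0 (fully open) to 1 (shut); "linear": the shift along the tool's x, y, z scaled (see below), a list of three; "twist": the turn about the tool's y scaled (see below). A call has exactly 5 rows; each row shifts and turns the pose as measured when the row begins, along the tool's axes as they then stand; what a row does not reach is not made up. The controller multiplies each number of a shift by 0.2 m and each number of a turn by 2 rad. A row lasts 1/10 s, in which the tool goes at most 50 mm and 8.59 degrees, less where a joint would pass 70% of its speed; a pose out of reach is approached as far as the arm can. A call with a number of a shift or a turn outside -1 to 1 is refused whole. A call with a gripper value outside its range is refused whole. The fingers move at their own pace and stop on an object; the grip force is fixed at half the most. Time passes only in rows, so rows that do not move let the fingers close, or fill a call up. It gives the time, the measured TCP pose, the force and the opening at its end, in the units of the state.
- bot.get_obs(): the state, without advancing time (a new reading comes with each control period).
- bot.camera(name): name is "scene" or "side" or "wrist"; returns (picture, depth): 384x512x3 uint8, blue, green, red; 384x512 float32, m along the optical axis (not along the pixel's ray), 0 where there is no reading.
- bot.camera_params(name): a dict with "camera_matrix" (3x3 intrinsics, pixels), "rvec" (rotation vector, rad) and "tvec" (3), from world to camera coordinates, as OpenCV has them; the wrist camera has in their place "T_tool_cam" (4x4, takes a point from camera to tool coordinates, whose origin is the TCP and whose axes are the tool frame's). Camera axes: x right, y down, z forward; pixel columns grow to the right and rows downward; lengths in m; the calibration is good to about 2 mm. A picture is of the moment at which its call begins: read the wrist's pose just before it. camera_params takes no time and is no camera call.
- bot.job_done(): hands the job in, once; it reports no verdict.
The state is a dict: "clock": time; "joint_pos": joint angles; "joint_vel": joint speeds; "tau": joint torques, N m; "eef_pos": TCP position; "tool_rot": TCP orientation; "ft_force": force on the tool from outside, world axes, zero at the start; "ft_torque": the same for the moment, N m; "grip_width": finger opening in m.
Only numpy, scipy, OpenCV 4.12 (cv2) and the standard library are available. Lean on these libraries where they do the work, as an engineer would, in place of code of your own. Each camera call takes 0.05 s, during which the arm holds its last target. There are 200 camera calls.

## Working session

There is one attempt and no reset: what is moved stays moved. The work goes in short steps, Python scripts to look and compute and a tool call to move; the robot and the scene stay as the last step left them, time stands still between calls to the robot, and variables do not carry over. Pictures are saved under pics/ and viewed, about 8 in all and at most 12, crops included, and the job is handed in when it is done.

Besides the shell and the picture viewer there is one more tool, called after "Request:" as name(argument=value, ...), one argument or row to a line, values as JSON. move_arm: Moves the arm, as the interface text tells. Its arguments: {"type":"object","properties":{"increments":{"type":"array"}},"required":["increments"]}

```bash
mkdir -p pics; cat > h.py <<'E'
import numpy as np, cv2
from workcell import bot
from scipy.spatial.transform import Rotation as R
def cam(n):
    o=bot.get_obs(); im,d=bot.camera(n); p=bot.camera_params(n)
    K=np.array(p["camera_matrix"])
    T=np.eye(4)
    if "rvec" in p:
        M=np.eye(4); M[:3,:3]=cv2.Rodrigues(np.array(p["rvec"],float))[0]; M[:3,3]=np.ravel(p["tvec"]); T=np.linalg.inv(M)
    else:
        W=np.eye(4); W[:3,:3]=R.from_quat(o["tool_rot"]).as_matrix(); W[:3,3]=o["eef_pos"]; T=W@np.array(p["T_tool_cam"])
    v,u=np.mgrid[:384,:512]
    P=np.stack([(u-K[0,2])/K[0,0]*d,(v-K[1,2])/K[1,1]*d,d],-1)@T[:3,:3].T+T[:3,3]
    P[d==0]=np.nan
    return im,P
E
python3 - <<'E'
from h import *
o=bot.get_obs(); print(o)
a,Pa=cam("scene"); b,Pb=cam("side")
np.savez("v.npz",a=a,Pa=Pa,b=b,Pb=Pb)
cv2.imwrite("pics/a.png",cv2.resize(a,(800,600))); cv2.imwrite("pics/b.png",cv2.resize(b,(800,600)))
E
```

```text
{'clock': 0.0, 'joint_pos': array([-1.50520415e-05,  2.41439441e-01,  3.74595426e-03,  1.33518700e+00,
       -3.57307826e-05,  1.57078729e+00]), 'joint_vel': array([-0.00172359, -0.00155476,  0.00090745, -0.00159361, -0.00012804,
       -0.00024765]), 'tau': array([ 5.50268451e-04, -3.72315860e+01,  2.52406776e+01,  1.67737965e-02,
        2.29149265e-05,  1.14679995e-05]), 'eef_pos': array([ 4.99383179e-01, -1.83610289e-05,  2.30408021e-01]), 'tool_rot': array([ 0.5005282 , -0.50051334,  0.49948911, -0.49946827]), 'ft_force': array([-0.21470983, -0.16074535, -0.2512369 ]), 'ft_torque': array([-0.041194  , -0.01151513, -0.00086186]), 'grip_width': 0.08562405880360802}
```

View pics/a.png

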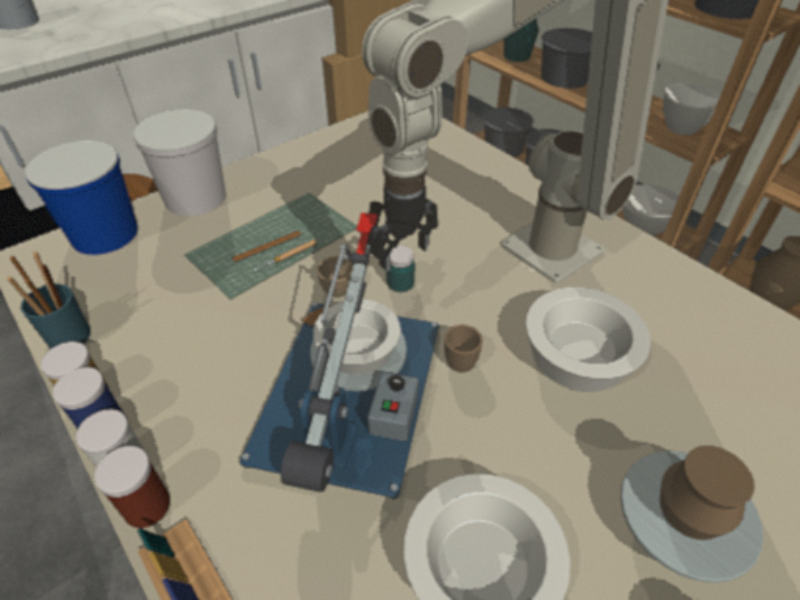

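View pics/b.png

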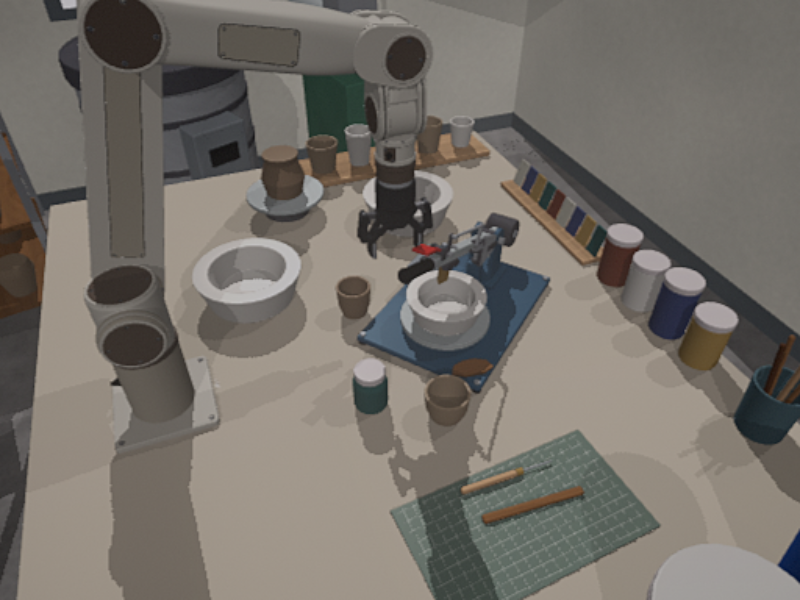

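The scene view shows the jolley bed around (340,400), with the arm's red pad at (367,225). In the side view the pad is at (427,250), close to the open gripper. I'll measure the bed, pad and arm from depth.

```bash
python3 - <<'E'
from h import *
v=np.load("v.npz")
for n in "ab":
    im,P=v[n],v["P"+n]; i=im.astype(int); B,G,Rr=i[...,0],i[...,1],i[...,2]
    bed=(abs(P[...,2]-.022)<.006)&(B>Rr+20)&(P[...,0]<1)
    nn,l,s,_=cv2.connectedComponentsWithStats(bed.astype(np.uint8)); 
    k=1+s[1:,4].argmax(); Q=P[l==k]
    r=cv2.minAreaRect(Q[:,:2].astype(np.float32)); print(n,"bed",len(Q),r,cv2.boxPoints(r).round(3).tolist(),"z",np.median(Q[:,2]))
    red=(Rr>120)&(G<60)&(B<70)&(P[...,2]>.12)
    Q=P[red]; print("red",len(Q),np.median(Q,0),Q.min(0),Q.max(0))
    np.save(f"red{n}.npy",Q)
E
```

```text
a bed 2266 ((0.6279920339584351, 0.09354594349861145), (0.4151899218559265, 0.14997702836990356), 38.307373046875) [[0.4189999997615814, 0.024000000208616257], [0.5120000243186951, -0.09399999678134918], [0.8370000123977661, 0.16300000250339508], [0.7440000176429749, 0.2809999883174896]] z 0.022226152101556262
red 111 [ 0.53453282 -0.07468408  0.2957873 ] [ 0.5097214  -0.09667531  0.26382841] [ 0.57232484 -0.01198703  0.34794738]
b bed 2165 ((0.6680337190628052, 0.03054387867450714), (0.41736698150634766, 0.2977138161659241), 38.50246810913086) [[0.41200000047683716, 0.017000000923871994], [0.597000002861023, -0.2160000056028366], [0.9240000247955322, 0.04399999976158142], [0.7390000224113464, 0.2770000100135803]] z 0.02229562688366904
red 41 [ 0.52697548 -0.0846555   0.29819953] [ 0.5044484  -0.10376935  0.26795257] [ 0.56574817 -0.04746677  0.30524606]
```

Request:
move_arm(
  increments=[
    {"grip":1,"linear":[0,-0.25,0],"twist":0},
    {"grip":1,"linear":[0,-0.25,0],"twist":0},
    {"grip":1,"linear":[0,-0.25,0],"twist":0.07},
    {"grip":1,"linear":[0,0,0],"twist":0.075},
    {"grip":1,"linear":[0,0,0],"twist":0.075},
  ],
)

```text
clock: 0.6
eef_pos: [0.4947, 0.0, 0.3786]
tool_rot: [-0.384, 0.602, -0.594, 0.371]
ft_force: [0.1, -0.5, 0.5]
grip_width: 0.0123
```

Request:
move_arm(
  increments=[
    {"grip":1,"linear":[0,0,0],"twist":0.075},
    {"grip":1,"linear":[0,0,0],"twist":0.075},
    {"grip":1,"linear":[0,0,0],"twist":0.075},
    {"grip":1,"linear":[0,0,0],"twist":0.05},
    {"grip":1,"linear":[0,0,0],"twist":0},
  ],
)

```text
clock: 1.1
eef_pos: [0.4945, -0.0, 0.3779]
tool_rot: [-0.207, 0.681, -0.676, 0.191]
ft_force: [-0.4, 0.4, 0.0]
grip_width: 0.0001
```

```bash
cat >> h.py <<'E'
a=np.deg2rad(38.45); ux=np.array([np.cos(a),np.sin(a),0]); uy=np.array([-ux[1],ux[0],0])
O=np.array([.668,.0305,0])-.075*ux
def jol(P): D=P-O; return np.stack([D@ux,D@uy,D[...,2]],-1)
def tool():
    o=bot.get_obs(); M=R.from_quat(o["tool_rot"]).as_matrix(); print("t",o["clock"],"tcp",o["eef_pos"].round(4),"jol",jol(o["eef_pos"]).round(4),"F",o["ft_force"].round(1),"w",round(o["grip_width"],4),"z in jol deg",np.rad2deg(np.arctan2(M[1,2],M[0,2])).round(1)-38.45,"ydir",M[:,1].round(3)); return o,M
E
python3 - <<'E'
from h import *
tool()
for n in ("side","wrist","scene"):
    im,P=cam(n); J=jol(P); i=im.astype(int)
    red=(i[...,2]>110)&(i[...,1]<70)&(i[...,0]<80)&(J[...,2]>.2)&(abs(J[...,1])<.05)
    Q=J[red]; print(n,len(Q),np.median(Q,0).round(4) if len(Q) else "")
    bar=(abs(J[...,1])<.012)&(J[...,0]>-.05)&(J[...,0]<.14)&(J[...,2]>.12)
    if len(Q)>20:
        print(" lo/hi",np.percentile(Q,3,0).round(4),np.percentile(Q,97,0).round(4))
        c=np.polyfit(Q[:,0],Q[:,2],1); print(" slope",c)
    np.savez(n+".npz",im=im,J=J)
    cv2.imwrite(f"pics/{n}2.png",cv2.resize(im,(800,600),interpolation=cv2.INTER_CUBIC))
E
```

```text
t 1.1 tcp [ 0.4945 -0.      0.3779] jol [-0.0798  0.084   0.3779] F [-0.4  0.4  0. ] w 0.0001 z in jol deg -95.75 ydir [-0.023  0.    -1.   ]
side 65 [-0.1117 -0.001   0.3014]
 lo/hi [-0.1257 -0.0138  0.2747] [-0.0637  0.0136  0.3061]
 slope [-0.43971895  0.25095006]
wrist 2936 [-0.0924  0.0022  0.2955]
 lo/hi [-0.1185 -0.0129  0.2669] [-0.0495  0.0176  0.305 ]
 slope [-0.54881369  0.24258573]
scene 189 [-0.0935  0.0037  0.2936]
 lo/hi [-0.1218 -0.0105  0.2664] [-0.0511  0.0167  0.3052]
 slope [-0.42236738  0.25122638]
```

View pics/wrist2.png

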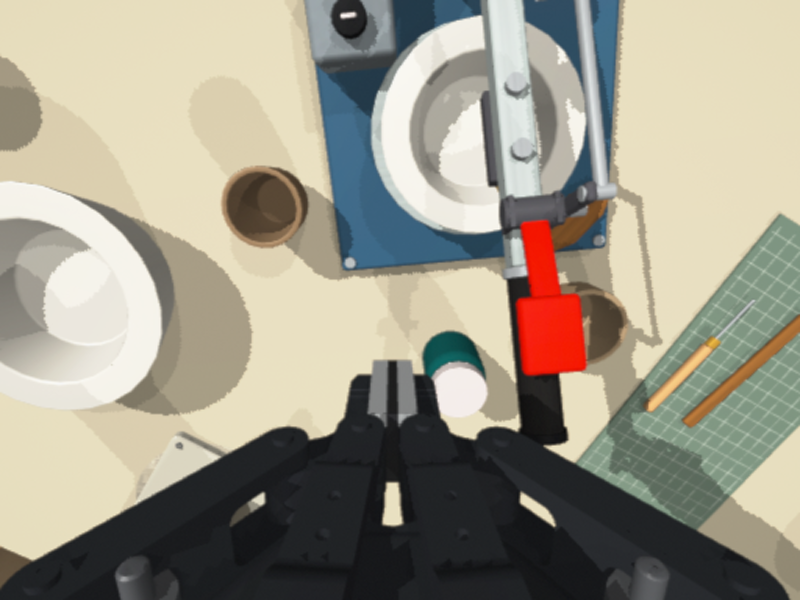

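The wrist view shows the pad at about (518–585, 293–373), clear of other things, and the shut fingertips at (392,370). Next I'll isolate the pad's face.

```bash
python3 - <<'E'
from h import *
v=np.load("wrist.npz"); J=v["J"]; i=v["im"].astype(int)
red=(i[...,2]>110)&(i[...,1]<70)&(i[...,0]<80)
m=np.zeros_like(red); m[194:236,333:374]=1; Q=J[m&red]; 
A=np.c_[Q[:,:2],np.ones(len(Q))]; c=np.linalg.lstsq(A,Q[:,2],rcond=None)[0]; r=Q[:,2]-A@c
print(len(Q),c,r.std(),Q.min(0).round(4),Q.max(0).round(4)); ctr=(np.percentile(Q,1,0)+np.percentile(Q,99,0))/2; print(ctr)
# grip end & bar
g=(i.max(-1)<45)&(abs(J[...,1]-.002)<.016)&(J[...,2]>.2)&(J[...,0]<-.1)&(np.arange(512)[None]>325); print("grip",g.sum(),J[g].min(0),J[g].max(0))
b=(abs(J[...,1])<.011)&(J[...,0]>-.03)&(J[...,0]<.09)&(J[...,2]>.15)&(i.min(-1)>120)
B=J[b]; p=np.polyfit(B[:,0],B[:,2],1); print("bar",b.sum(),p,np.arctan(-p[0]),np.abs(B[:,2]-np.polyval(p,B[:,0])).max(), "x at piv",np.polyval(p,.21), B[:,1].min(),B[:,1].max())
ph=np.arctan(-c[0])
for th in (np.arctan(-p[0]),):
  for l in (0,.1,.2):
    X=np.array([-.285,.022])+cv2.getRotationMatrix2D((0,0),np.rad2deg(l),1)[:,:2]@np.array([-.07,.019]) if 0 else None
  for al,h in ((.355,.041),(.357,.027)): print(al,[.21-al*np.cos(th)+0-h*-np.sin(th)*-1, .135+al*np.sin(th)+h*np.cos(th)])
print("pad slope",ph)
E
```

```text
** On entry to DLASCL parameter number  4 had an illegal value
 ** On entry to DLASCL parameter number  4 had an illegal valueTraceback (most recent call last):
  File "<stdin>", line 5, in <module>
    x, resids, rank, s = _umath_linalg.lstsq(a, b, rcond,
                         ~~~~~~~~~~~~~~~~~~~^^^^^^^^^^^^^
                                             signature=signature)
                                             ^^^^^^^^^^^^^^^^^^^^
    raise LinAlgError("SVD did not converge in Linear Least Squares")
numpy.linalg.LinAlgError: SVD did not converge in Linear Least Squares
```

```bash
python3 - <<'E'
from h import *
v=np.load("wrist.npz"); J=v["J"]; i=v["im"].astype(int)
red=(i[...,2]>110)&(i[...,1]<70)&(i[...,0]<80)&np.isfinite(J[...,2])
m=np.zeros_like(red); m[194:236,333:374]=1; Q=J[m&red]
A=np.c_[Q[:,:2],np.ones(len(Q))]; c=np.linalg.lstsq(A,Q[:,2],rcond=None)[0]
print(len(Q),c,(Q[:,2]-A@c).std(),"pad slope",np.arctan(-c[0]),"centre",(np.percentile(Q,1,0)+np.percentile(Q,99,0))/2,Q.min(0),Q.max(0))
b=(abs(J[...,1])<.011)&(J[...,0]>-.03)&(J[...,0]<.09)&(J[...,2]>.15)&(i.min(-1)>120)
B=J[b]; p=np.polyfit(B[:,0],B[:,2],1); th=np.arctan(-p[0]); print("bar",len(B),th,"z at piv",np.polyval(p,.21),B[:,1].min(),B[:,1].max())
for t in np.linspace(th,0,6):
  s,k=np.sin(t),np.cos(t); print(round(t,3),[(round(.21-al*k+h*s,4),round(.135+al*s+h*k,4)) for al,h in ((.355,.041),(.357,.027))])
E
```

```text
1680 [0.09813419 0.53628359 0.30752664] 0.011188490673490906 pad slope -0.09782097389830925 centre [-0.10179143  0.00190207  0.29900424] [-0.21428158 -0.12906144  0.00720061] [-0.08421666  0.01873254  0.30651854]
bar 2581 0.36938058323175516 z at piv 0.1488103909749791 -0.01040190345201564 0.010987084813162181
0.369 [(np.float64(-0.1063), np.float64(0.3014)), (np.float64(-0.1132), np.float64(0.2891))]
0.296 [(np.float64(-0.1177), np.float64(0.2776)), (np.float64(-0.1237), np.float64(0.2648))]
0.222 [(np.float64(-0.1273), np.float64(0.253)), (np.float64(-0.1323), np.float64(0.2398))]
0.148 [(np.float64(-0.1351), np.float64(0.2278)), (np.float64(-0.1391), np.float64(0.2143))]
0.074 [(np.float64(-0.141), np.float64(0.2021)), (np.float64(-0.144), np.float64(0.1883))]
0.0 [(np.float64(-0.145), np.float64(0.176)), (np.float64(-0.147), np.float64(0.162))]
```

Request:
move_arm(
  increments=[
    {"grip":1,"linear":[0,0,0],"twist":-0.05},
    {"grip":1,"linear":[0.05,0,0.14],"twist":0},
    {"grip":1,"linear":[0.05,0,0.14],"twist":0},
    {"grip":1,"linear":[0.04,0,0.13],"twist":0},
    {"grip":1,"linear":[0,0,0],"twist":0},
  ],
)

```text
clock: 1.75
eef_pos: [0.5251, -0.0828, 0.3769]
tool_rot: [-0.246, 0.669, -0.663, 0.231]
ft_force: [0.6, -0.1, 0.1]
grip_width: 0.0
```

```bash
python3 -c "
from h import *
o,M=tool(); print(M.T@ux, M.T@uy, M.T@np.array([0,0,1]))"
```

```text
t 1.75 tcp [ 0.5251 -0.0828  0.3769] jol [-1.074e-01  1.000e-04  3.769e-01] F [ 0.6 -0.1  0.1] w 0.0 z in jol deg -89.05000000000001 ydir [-0.024  0.    -1.   ]
[-0.99969421 -0.0183436   0.01658306] [-0.01685934  0.01501071 -0.99974519] [ 0.01809    -0.99971906 -0.01531538]
```

Request:
move_arm(
  increments=[
    {"grip":1,"linear":[0,0.1,0],"twist":0},
    {"grip":1,"linear":[0,0.1,0],"twist":0},
    {"grip":1,"linear":[0,0.08,0],"twist":0},
    {"grip":1,"linear":[0,0.03,0],"twist":0},
    {"grip":1,"linear":[0,0,0],"twist":0},
  ],
)

```text
clock: 2.25
eef_pos: [0.5234, -0.0819, 0.3131]
tool_rot: [-0.247, 0.669, -0.662, 0.232]
ft_force: [0.1, -0.0, 0.4]
grip_width: 0.0001
```

```bash
python3 - <<'E'
from h import *
tool(); im,P=cam("wrist"); cv2.imwrite("pics/w3.png",cv2.resize(im[150:330,170:410],(800,600),interpolation=cv2.INTER_CUBIC))
E
```

```text
t 2.25 tcp [ 0.5234 -0.0819  0.3131] jol [-0.1082  0.0019  0.3131] F [ 0.1 -0.   0.4] w 0.0001 z in jol deg -88.85 ydir [-0.023  0.002 -1.   ]
```

View pics/w3.png

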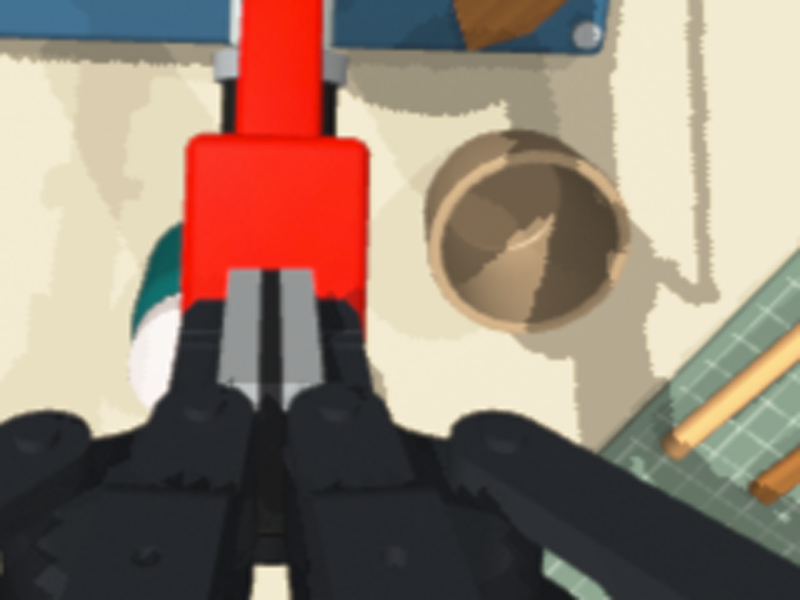

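The tip is centred across the pad and a few mm to the handle side. I'll shift 4 mm towards the pivot and press slowly.

Request:
move_arm(
  increments=[
    {"grip":1,"linear":[-0.02,0.01,0],"twist":0},
    {"grip":1,"linear":[0,0.02,0],"twist":0},
    {"grip":1,"linear":[0,0.02,0],"twist":0},
    {"grip":1,"linear":[0,0.02,0],"twist":0},
    {"grip":1,"linear":[0,0,0],"twist":0},
  ],
)

```text
clock: 2.8
eef_pos: [0.5281, -0.0787, 0.3014]
tool_rot: [-0.246, 0.667, -0.663, 0.235]
ft_force: [-0.6, -0.3, -0.5]
grip_width: -0.0001
```

```bash
python3 -c "
from h import *
tool()"
```

```text
t 2.8 tcp [ 0.5281 -0.0787  0.3014] jol [-0.1024  0.0015  0.3014] F [-0.6 -0.3 -0.5] w -0.0001 z in jol deg -88.75 ydir [-0.017  0.001 -1.   ]
```

Request:
move_arm(
  increments=[
    {"grip":1,"linear":[0,0.02,0],"twist":0},
    {"grip":1,"linear":[0,0.02,0],"twist":0},
    {"grip":1,"linear":[0.005,0.02,0],"twist":0},
    {"grip":1,"linear":[0.005,0,0],"twist":0},
    {"grip":1,"linear":[0,0,0],"twist":0},
  ],
)

```text
clock: 3.3
eef_pos: [0.5272, -0.0802, 0.2909]
tool_rot: [-0.244, 0.667, -0.663, 0.236]
ft_force: [0.1, -0.5, 4.1]
grip_width: -0.0001
```

```bash
python3 -c "
from h import *
tool()"
```

```text
t 3.3 tcp [ 0.5272 -0.0802  0.2909] jol [-0.1041  0.0009  0.2909] F [ 0.1 -0.5  4.1] w -0.0001 z in jol deg -88.75 ydir [-0.012  0.001 -1.   ]
```

Request:
move_arm(
  increments=[
    {"grip":1,"linear":[0.005,0.015,0],"twist":0},
    {"grip":1,"linear":[0.005,0.015,0],"twist":0},
    {"grip":1,"linear":[0.005,0.015,0],"twist":0},
    {"grip":1,"linear":[0,0,0],"twist":0},
    {"grip":1,"linear":[0,0,0],"twist":0},
  ],
)

```text
clock: 3.8
eef_pos: [0.5243, -0.0824, 0.283]
tool_rot: [-0.244, 0.666, -0.664, 0.237]
ft_force: [-0.5, 0.4, 3.7]
grip_width: -0.0
```

```bash
python3 - <<'E'
from h import *
tool(); im,P=cam("side"); J=jol(P); i=im.astype(int)
b=(abs(J[...,1])<.011)&(J[...,0]>-.03)&(J[...,0]<.09)&(J[...,2]>.15)&(i.min(-1)>100)
B=J[b]; print(len(B), np.arctan(-np.polyfit(B[:,0],B[:,2],1)[0]) if len(B)>9 else "")
cv2.imwrite("pics/s4.png",cv2.resize(im[120:240,210:370],(800,600),interpolation=cv2.INTER_CUBIC))
E
```

```text
t 3.8 tcp [ 0.5243 -0.0824  0.283 ] jol [-0.1078  0.0009  0.283 ] F [-0.5  0.4  3.7] w -0.0 z in jol deg -88.75 ydir [-0.01  0.   -1.  ]
50 0.33489712944373395
```

View pics/s4.png

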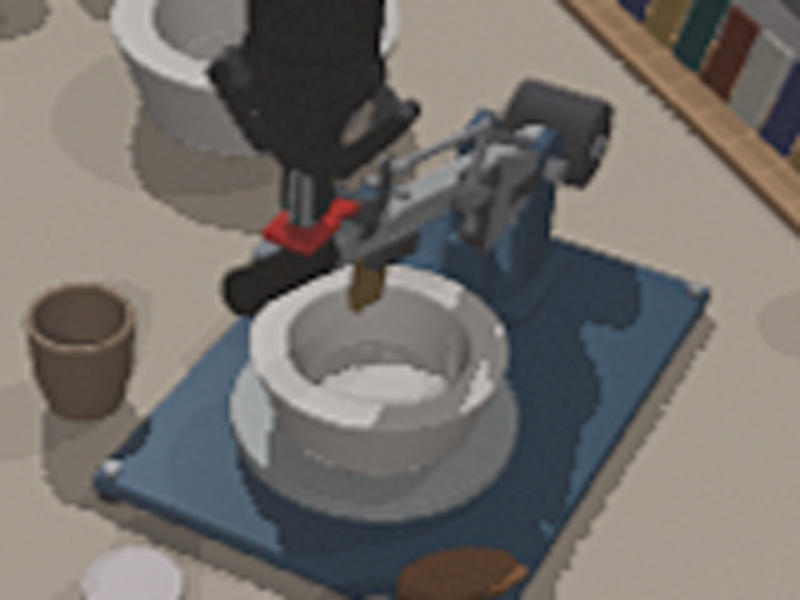

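The fingers sit on the pad and are well clear of the bar. I'll push down along the arc.

Request:
move_arm(
  increments=[
    {"grip":1,"linear":[0.01,0.02,0],"twist":0},
    {"grip":1,"linear":[0.01,0.02,0],"twist":0},
    {"grip":1,"linear":[0.01,0.02,0],"twist":0},
    {"grip":1,"linear":[0.01,0.02,0],"twist":0},
    {"grip":1,"linear":[0.01,0.02,0],"twist":0},
  ],
)

```text
clock: 4.35
eef_pos: [0.5183, -0.0871, 0.2649]
tool_rot: [-0.241, 0.666, -0.663, 0.24]
ft_force: [0.2, 1.1, 5.5]
grip_width: 0.0002
```

```bash
python3 -c "
from h import *
tool()"
```

```text
t 4.35 tcp [ 0.5183 -0.0871  0.2649] jol [-0.1153  0.001   0.2649] F [0.2 1.1 5.5] w 0.0002 z in jol deg -88.65 ydir [-0.003  0.003 -1.   ]
```

Request:
move_arm(
  increments=[
    {"grip":1,"linear":[0.01,0.025,0],"twist":0},
    {"grip":1,"linear":[0.01,0.025,0],"twist":0},
    {"grip":1,"linear":[0.01,0.025,0],"twist":0},
    {"grip":1,"linear":[0.01,0.025,0],"twist":0},
    {"grip":1,"linear":[0.01,0.025,0],"twist":0},
  ],
)

```text
clock: 4.85
eef_pos: [0.5119, -0.0922, 0.2414]
tool_rot: [-0.24, 0.666, -0.663, 0.243]
ft_force: [-0.4, 1.5, 6.1]
grip_width: 0.0001
```

```bash
python3 -c "
from h import *
tool()"
```

```text
t 4.85 tcp [ 0.5119 -0.0922  0.2414] jol [-0.1235  0.001   0.2414] F [-0.4  1.5  6.1] w 0.0001 z in jol deg -88.55000000000001 ydir [ 0.003  0.006 -1.   ]
```

Request:
move_arm(
  increments=[
    {"grip":1,"linear":[0.008,0.025,0],"twist":0},
    {"grip":1,"linear":[0.008,0.025,0],"twist":0},
    {"grip":1,"linear":[0.008,0.025,0],"twist":0},
    {"grip":1,"linear":[0.008,0.025,0],"twist":0},
    {"grip":1,"linear":[0.008,0.025,0],"twist":0},
  ],
)

```text
clock: 5.35
eef_pos: [0.5068, -0.0963, 0.2175]
tool_rot: [-0.238, 0.666, -0.663, 0.245]
ft_force: [0.0, 2.0, 5.6]
grip_width: 0.0004
```

Request:
move_arm(
  increments=[
    {"grip":1,"linear":[0.006,0.025,0],"twist":0},
    {"grip":1,"linear":[0.006,0.025,0],"twist":0},
    {"grip":1,"linear":[0.005,0.025,0],"twist":0},
    {"grip":1,"linear":[0.005,0.025,0],"twist":0},
    {"grip":1,"linear":[0.005,0.025,0],"twist":0},
  ],
)

```text
clock: 5.85
eef_pos: [0.5029, -0.0993, 0.1934]
tool_rot: [-0.238, 0.666, -0.663, 0.246]
ft_force: [-1.5, 0.1, 5.6]
grip_width: 0.0002
```

```bash
python3 -c "
from h import *
tool()"
```

```text
t 5.85 tcp [ 0.5029 -0.0993  0.1934] jol [-0.1351  0.001   0.1934] F [-1.5  0.1  5.6] w 0.0002 z in jol deg -88.45 ydir [ 0.01   0.008 -1.   ]
```

Request:
move_arm(
  increments=[
    {"grip":1,"linear":[0.012,0.025,0],"twist":0},
    {"grip":1,"linear":[0.012,0.025,0],"twist":0},
    {"grip":1,"linear":[0.012,0.02,0],"twist":0},
    {"grip":1,"linear":[0.012,0.02,0],"twist":0},
    {"grip":1,"linear":[0.012,0.02,0],"twist":0},
  ],
)

```text
clock: 6.35
eef_pos: [0.4993, -0.1034, 0.173]
tool_rot: [-0.233, 0.667, -0.661, 0.253]
ft_force: [1.1, 2.7, 6.5]
grip_width: 0.0002
```

```bash
python3 -c "
from h import *
tool()"
```

```text
t 6.35 tcp [ 0.4993 -0.1034  0.173 ] jol [-0.1404  0.      0.173 ] F [1.1 2.7 6.5] w 0.0002 z in jol deg -88.25 ydir [ 0.023  0.016 -1.   ]
```

Request:
move_arm(
  increments=[
    {"grip":1,"linear":[0.006,0.02,0],"twist":0},
    {"grip":1,"linear":[0.004,0.02,0],"twist":0},
    {"grip":1,"linear":[0,0.02,0],"twist":0},
    {"grip":1,"linear":[0,0.02,0],"twist":0},
    {"grip":1,"linear":[0,0.01,0],"twist":0},
  ],
)

```text
clock: 6.85
eef_pos: [0.4988, -0.1041, 0.1625]
tool_rot: [-0.231, 0.666, -0.662, 0.255]
ft_force: [-6.2, 1.6, 15.3]
grip_width: -0.0004
```

```bash
python3 -c "
from h import *
tool()"
```

```text
t 6.85 tcp [ 0.4988 -0.1041  0.1625] jol [-1.412e-01 -1.000e-04  1.625e-01] F [-6.2  1.6 15.3] w -0.0004 z in jol deg -88.25 ydir [ 0.03   0.016 -0.999]
```

Request:
move_arm(
  increments=[
    {"grip":1,"linear":[0.005,0.015,0],"twist":0},
    {"grip":1,"linear":[0,0.015,0],"twist":0},
    {"grip":1,"linear":[0,0.01,0],"twist":0},
    {"grip":1,"linear":[0,0.01,0],"twist":0},
    {"grip":1,"linear":[0,0,0],"twist":0},
  ],
)

```text
clock: 7.35
eef_pos: [0.4986, -0.1039, 0.1635]
tool_rot: [-0.228, 0.664, -0.663, 0.259]
ft_force: [0.0, -0.0, 4.3]
grip_width: 0.0
```

```bash
python3 - <<'E'
from h import *
tool(); 
for n in ("side","scene"):
  im,P=cam(n); J=jol(P); i=im.astype(int)
  b=(abs(J[...,1])<.011)&(J[...,0]>-.03)&(J[...,0]<.09)&(J[...,2]>.12)&(i.min(-1)>100)
  B=J[b]; print(n,len(B), np.arctan(-np.polyfit(B[:,0],B[:,2],1)[0]) if len(B)>9 else "", np.median(B[:,2]))
  if n=="side": cv2.imwrite("pics/s5.png",cv2.resize(im[120:240,210:370],(800,600),interpolation=cv2.INTER_CUBIC))
E
```

```text
t 7.35 tcp [ 0.4986 -0.1039  0.1635] jol [-0.1412  0.      0.1635] F [ 0.  -0.   4.3] w 0.0 z in jol deg -88.15 ydir [ 0.041  0.016 -0.999]
side 75 -0.018173003404972507 0.14579464909089135
scene 220 0.02908410964788194 0.1461925163340787
```

View pics/s5.png

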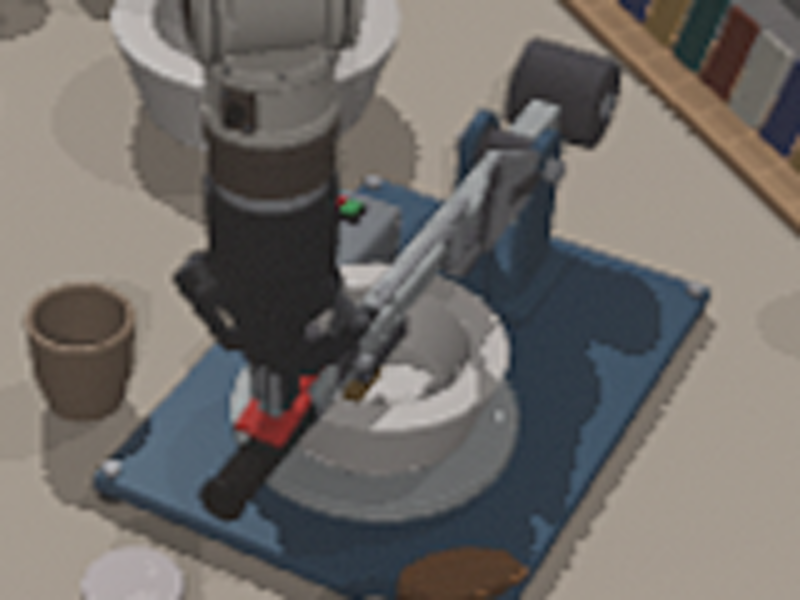

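The arm is level (bar top at 0.146 m) and the force rose to 15 N, so it is on its stop. Releasing upwards now.

Request:
move_arm(
  increments=[
    {"grip":1,"linear":[0,0.02,0],"twist":0},
    {"grip":1,"linear":[0,0.02,0],"twist":0},
    {"grip":1,"linear":[0,-0.03,0],"twist":0},
    {"grip":1,"linear":[0,-0.04,0],"twist":0},
    {"grip":1,"linear":[0,-0.05,0],"twist":0},
  ],
)

```text
clock: 7.95
eef_pos: [0.4977, -0.1041, 0.1869]
tool_rot: [0.226, -0.663, 0.664, -0.261]
ft_force: [-0.4, 0.1, 1.1]
grip_width: 0.0002
```

Request:
move_arm(
  increments=[
    {"grip":1,"linear":[0,-0.1,0],"twist":0},
    {"grip":1,"linear":[0,-0.2,0],"twist":0},
    {"grip":1,"linear":[0,-0.2,0],"twist":0},
    {"grip":1,"linear":[0,-0.2,0],"twist":0},
    {"grip":1,"linear":[0,0,0],"twist":0},
  ],
)

```text
clock: 8.45
eef_pos: [0.4884, -0.1067, 0.328]
tool_rot: [-0.23, 0.665, -0.662, 0.256]
ft_force: [0.9, 1.4, -0.4]
grip_width: 0.0001
```

```bash
python3 - <<'E'
from h import *
tool(); 
for n in ("side","scene","wrist"):
  im,P=cam(n); J=jol(P); i=im.astype(int)
  b=(abs(J[...,1])<.011)&(J[...,0]>-.03)&(J[...,0]<.09)&(J[...,2]>.12)&(i.min(-1)>100)&(J[...,2]<.16)
  B=J[b]; print(n,len(B), np.arctan(-np.polyfit(B[:,0],B[:,2],1)[0]) if len(B)>9 else "", np.median(B[:,2]))
  red=(i[...,2]>110)&(i[...,1]<70)&(i[...,0]<80)&(abs(J[...,1])<.03)&(J[...,0]<-.12)&(J[...,2]<.25); Q=J[red]
  if len(Q): print(" pad",len(Q),np.median(Q,0),np.polyfit(Q[:,0],Q[:,2],1))
  cv2.imwrite(f"pics/{n}6.png",cv2.resize(im,(800,600),interpolation=cv2.INTER_CUBIC))
E
```

```text
t 8.45 tcp [ 0.4884 -0.1067  0.328 ] jol [-0.1509  0.0042  0.328 ] F [ 0.9  1.4 -0.4] w 0.0001 z in jol deg -88.15 ydir [ 0.033  0.017 -0.999]
side 82 -0.019603180427085056 0.14634660065995386
 pad 83 [-0.14307338  0.00034531  0.17560435] [-0.01516793  0.17359479]
scene 238 0.03328643014256608 0.1461037318054288
 pad 81 [-0.13728836  0.00448253  0.17591654] [0.33473629 0.22008343]
wrist 1270 0.0034445220578165603 0.14671199763261708
 pad 1107 [-0.1387451   0.00173683  0.17653396] [0.03139949 0.18073432]
```

View pics/side6.png

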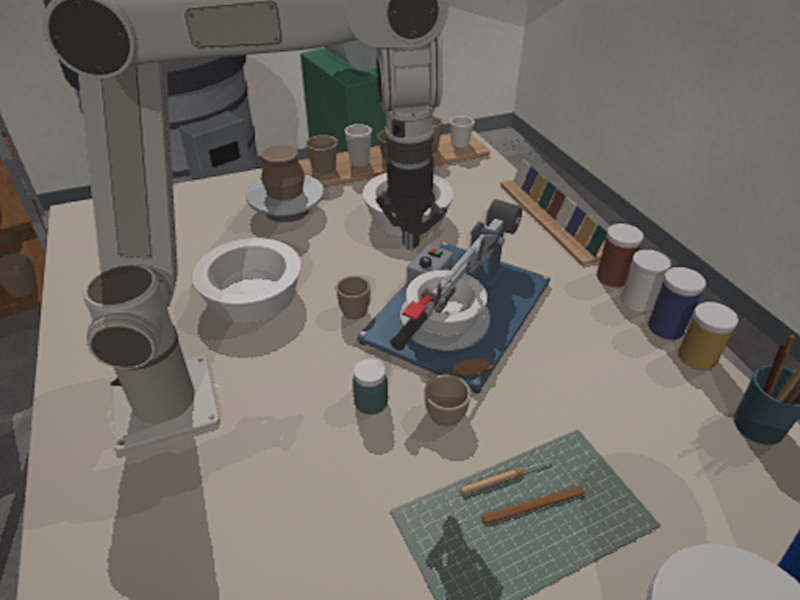

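The arm is down (wrist bar angle 0.003 rad). The pad is at z = 0.176 and level, so the latch is released. Nothing else has moved: the mould at (447,300), cups, jar, rib and tools are all where they were in the first view.

```bash
python3 -c "
from h import *
print(bot.job_done())"
```

```text
the job is handed in; nothing more can be done
None
```

The jolley's arm is down on its stop and the latch has sprung back. I handed the job in at about 8.5 s of robot time, and `job_done` reports no verdict.

**What I did:** With the gripper shut and pointing down, I pressed the red pad from above. I then followed the arc down slowly, about 0.14 rad/s on average with the force around 6 N. The force rose to 15 N at the stop, and I lifted straight off.

**Last checks:**
- **Arm:** The wrist camera puts the bar at 0.003 rad, with its top at 0.146–0.147 m (0.146 expected when level). The coarse bar angles from the side and scene cameras disagreed, at −0.02 and +0.03 rad. I put that down to few points, as their heights agree with level.
- **Latch:** The pad centre is at 0.176 m, the expected released height, and its face is level in the wrist and side views. The scene camera's slope fit did not agree, again from few points.
- **Surroundings:** The mould, cups, jar, rib and tools look unmoved in the side view; I compared them by eye and did not measure them. The gripper is about 150 mm above the pad, touching nothing.

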